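Close the photometer and hold the clear cell in its beam

TASK

On the little photometer bench, slide the loose white detector along its rails until it butts flush against the black slit block, so that no stray light gets in. Then take the clear cell (not the amber one, which stays in the rack) out of the rack by its two frosted broad faces only, with no finger ever on its clear end windows, and hold it upright and free in the light path, touching no part of the bench, midway between lamp and slit block, so that the red beam runs lengthwise through the middle of both end windows. Finish while still holding it there.

Things in the scene. Friction and masses are not known exactly. Their poses are not given: they have to be found in the camera images.
- bench: Fixed photometer bench. Base plate 72 (x) x 166 (y) x 8 mm, origin at the centre of its underside, z up, beam along y. Blue lamp housing at y 57 to 81 with a snout to y 55, black slit block at y -21 to -11: both 50 wide, tops at z 68 mm. The red beam between them is only light. From slit block to -y end two guide rails, 8 mm high on the plate, inner faces at x = +-24.5 mm.
- beam_mid (a point): Middle of the light gap on the beam's axis: 22 mm along +y and 50 mm above the bench's origin; axes are the bench's axes (y along the beam).
- slit_back (a point): Centre of the slit block's back face (the one towards the detector), at y = -21 mm, z = 35 mm in the bench's frame.
- detector: Loose white block 46 (x) x 34 (y) x 54 (z) mm, about 0.25 kg, standing on the bench's plate between the rails, 1.5 mm play each side; origin at the centre of its underside, axes as the bench's. It starts 14 to 26 mm short of the slit block, on its -y side; it slides along y, pushed with a few newtons at its back (-y) face or gripped across its 46 mm from above.
- detector_face (a point): Centre of the detector's front (+y) face, 27 mm above its underside; it meets the slit block's back face when flush.
- rack: Fixed grey rack 36 (x) x 110 (y) x 22 mm, origin at the centre of its underside; two slots 19 x 33 mm, 14 mm deep (floor 8 mm above the table), at y = +28 and -28 mm. The cells stand in them, long side along the rack's y, 1.5 mm play all round; either cell in either slot. Left of bench and rack (from y = -0.09 m) stands an edging machine 0.29 m high.
- clear_cell: Clear cuvette 16 (x) x 30 (y) x 50 (z) mm, the top 4 mm a stopper 10 x 20 mm; about 40 g; origin at the centre of its underside (8 mm above the table in the rack). The broad whitish faces at x = +-8 mm (25 long, 46 high) are frosted, for gripping; the narrow end faces at y = +-15 mm (13 wide) are clear windows. Light passes along its y, either way round.
- clear_cell_mid (a point): Middle of the clear cell between its windows, 23 mm above its underside.
- amber_cell: The amber-brown cell of the same size and shape (origin at the centre of its underside), to be left in the rack.

How it is judged:
On the way, in this order (a step that is already met when the one before it is completed fails the run):
1. the detector is flush against the slit block (y of detector_face in the frame of bench above -0.0235 m and z of detector in the frame of bench below 0.012 m and angle between the y axis of detector and the y axis of bench, either way round below 0.06 rad), for 0.2 s.
2. the clear cell is lifted out of the rack in the fingers (all of step 1 and z of clear_cell in the frame of rack above 0.03 m and contact force between the fingers and clear_cell above 1 N), for 0.2 s.
At the end, for the whole second after the job is handed in: Detector flush on the slit block (gap under 2.5 mm, 0.06 rad); clear cell held still in the fingers, clear of the bench, its middle within 5 mm sideways, 10 mm in height, 15 mm along the beam of the gap's middle, within 0.14 rad of the beam, 0.12 rad of upright; amber cell in the rack (all of step 1 and x of clear_cell_mid in the frame of beam_mid between -0.005 and 0.005 m and y of clear_cell_mid in the frame of beam_mid between -0.015 and 0.015 m and z of clear_cell_mid in the frame of beam_mid between -0.01 and 0.01 m and angle between the y axis of clear_cell and the y axis of bench, either way round below 0.14 rad and angle between clear_cell's own z axis and vertical below 0.12 rad and contact force between the fingers and clear_cell above 1 N and contact force between clear_cell and bench below 0.05 N and linear speed of clear_cell below 0.02 m/s and z of amber_cell in the frame of rack below 0.012 m); the arm keeps its last pose, push and grip.
It fails at once if a finger touches a clear window of the clear cell (contact force between the fingers and clear_cell_c1 above 0.3 N or contact force between the fingers and clear_cell_c2 above 0.3 N).
It fails at once if the amber cell is taken from its place (distance of amber_cell from where it was at the start of the episode above 0.015 m).
It also fails if it takes over 54 s, if anything falls off the work surface, if the arm or the gripper's body presses on something with over 40 N, if the wrist force passes 120 N, or if a joint passes its speed limit or range.

ROBOT

A 7-joint arm with a two-finger parallel gripper is mounted at the origin on a cart in front of the work surface, level with it; the furniture and walls round the work are solid. World frame = base frame: x ahead of the robot, y to its left, z up, the work surface at z = 0. Lengths are in m, angles in rad, forces in N, time in s.
With the tool pointing down it reaches from about 0.35 to 0.9 m from the base axis. Payload 8.1 kg.
Tool frame: the origin (TCP) lies midway between the tips of the shut fingers; the grasp point (between the pads) lies 19 mm behind it; z points along the fingers, y is the line along which they close (so a half turn about z gives the same grasp; the last joint's range is limited). The gripper opens to 92 mm and grips with 3 to 60 N. Pads are 19 mm wide; open, the fingers measure 130 mm over their backs; the gripper's body (75 mm by 190 mm) begins 47 mm behind the grasp point.
Start: joints at [-1.434, 0.434, 0.025, 1.573, -0.012, 1.134, -0.075], TCP at [0.148, 0.607, 0.227] pointing down, gripper open.
Joint ranges: [-2.62, 2.62], [-0.44, 2.09], [-1.27, 1.32], [0.08, 2.57], [-1.32, 4.46], [0.12, 2], [-2.74, 2.74]. Speed limits (rad/s): [2.22, 2.22, 3.01, 3.01, 3.14, 3.14, 3.14].

INTERFACE

Orientations are given as a unit quaternion [w, x, y, z].
In Python, from cell import read_state, capture, camera_params, order gives the robot as it stands. The module is installed in compiled form; this text tells all that it offers.
- The arm moves only by the tool move_arm, never from a script. Its argument "series" is text: rows parted by semicolons, each of 7 numbers parted by spaces: the shift along the tool's x, y, z in mm, then the turn, a rotation vector about the tool's x, y, z in degrees, then the finger opening in mm, from 0 to 91.8. In form: x y z rx ry rz hand; .... A call has exactly 10 rows; each row shifts and turns the commanded pose from where the row before left it, along the tool's axes as they then stand; what a row does not reach is not made up. A row lasts 1/8 s, in which the tool goes at most 62.5 mm and 10.7 degrees, less where a joint would pass 70% of its speed; a pose out of reach is approached as far as the arm can. A call is refused whole if a number of a shift passes 62.5 or a number of a turn 10.7, either way. A call with a gripper value outside its range is refused whole. The fingers move at their own pace and stop on an object; the grip force is fixed at half the most. Time passes only in rows, so rows that do not move let the fingers close, or fill a call up. It gives the time, the measured TCP pose, the force, the opening and the grip force at its end, in the units of the state.
- read_state(): the state, without advancing time (a new reading comes with each control period).
- capture(name): name is "side" or "top" or "wrist"; returns (picture, depth): 384x512x3 uint8, blue, green, red; 384x512 float32, m along the optical axis (not along the pixel's ray), 0 where there is no reading.
- camera_params(name): a dict with "intrinsics" (3x3 intrinsics, pixels), "position" and "orientation" of the camera in the world; the wrist camera has in their place "mount" (4x4, takes a point from camera to tool coordinates, whose origin is the TCP and whose axes are the flange's). Camera axes: x right, y down, z forward; pixel columns grow to the right and rows downward; lengths in m; the calibration is good to about 2 mm. The wrist camera is an equidistant fisheye: a pixel r from the principal point sees the ray r / f radians off the axis. A picture is of the moment at which its call begins: read the wrist's pose just before it. camera_params takes no time and is no camera call.
- order.finish_job(): hands the job in; it is judged then, once.
The state is a dict: "time": time; "joints": joint angles; "joint_velocities": joint speeds; "joint_torque": joint torques, N m; "tool_pos": TCP position; "ee_rot": TCP orientation; "force": force on the tool from outside, world axes, zero at the start; "moment": the same for the moment, N m; "width": opening from 0.0 (shut) to 1.0 (fully open); "gripper_force": force on a finger pad.
Only numpy, scipy, OpenCV 4.12 (cv2) and the standard library are available. Lean on these libraries where they do the work, as an engineer would, in place of code of your own. Each camera call takes 0.05 s, during which the arm holds its last target. There are 200 camera calls.

## Working session

There is one attempt and no reset: what is moved stays moved. The work goes in short steps, Python scripts to look and compute and a tool call to move; the robot and the scene stay as the last step left them, time stands still between calls to the robot, and variables do not carry over. Pictures are saved under pics/ and viewed, at most 10 in all, crops included, and the job is handed in when it is done.

Besides the shell and the picture viewer there is one more tool, called after "Emit:" as a command line: name --argument value ..., lists and objects as JSON in quotes. move_arm: Moves the arm, as the interface text tells. Its arguments: {"type":"object","properties":{"series":{"type":"string"}},"required":["series"]}

```bash
mkdir -p pics
cat > h.py <<'E'
import numpy as np, cv2
from cell import read_state, capture, camera_params, order
from scipy.spatial.transform import Rotation as R
def rot(q): return R.from_quat([q[1],q[2],q[3],q[0]]).as_matrix()
def cloud(name,d):
    c=camera_params(name);K=np.array(c["intrinsics"])
    v,u=np.mgrid[:384,:512]
    P=np.stack([(u-K[0,2])/K[0,0]*d,(v-K[1,2])/K[1,1]*d,d],-1)
    o=np.array(c["orientation"]);M=rot(o) if o.size==4 else o
    return P@M.T+np.array(c["position"])
E
python3 - <<'E'
from h import *
for n in("top","side"):
    p,d=capture(n);np.savez(f"pics/{n}0.npz",p=p,d=d);cv2.imwrite(f"pics/{n}0.png",p)
    print(n,camera_params(n))
s=read_state();print(s)
E
```

```text
top {'intrinsics': array([[375.42649379,   0.        , 256.73647323],
       [  0.        , 375.42649379, 197.49680396],
       [  0.        ,   0.        ,   1.        ]]), 'position': array([ 0.45720684, -0.21494202,  0.90777747]), 'orientation': array([ 0.04799335, -0.69665261,  0.71536168, -0.02508855])}
side {'intrinsics': array([[476.1135375 ,   0.        , 252.33984253],
       [  0.        , 476.1135375 , 193.31352486],
       [  0.        ,   0.        ,   1.        ]]), 'position': array([ 0.17646055, -0.79619283,  0.55832079]), 'orientation': array([-0.43719884,  0.85459417, -0.2471643 ,  0.13204463])}
{'time': 0.1, 'joints': array([-1.43358082,  0.43515034,  0.02499868,  1.57399268, -0.01154661,
        1.13399546, -0.07510584]), 'joint_velocities': array([ 1.02473801e-03, -2.43396168e-03,  1.45957453e-03, -1.67574227e-03,
        1.81386439e-05,  1.23539947e-03, -5.69509815e-04]), 'joint_torque': array([ 3.28752976e-03, -6.69126463e+01,  9.88246724e-01, -3.15145254e+01,
       -6.04552729e-02,  3.73573322e-02,  5.81107020e-05]), 'tool_pos': array([0.14842798, 0.60665738, 0.22603079]), 'ee_rot': array([ 9.37772458e-06,  1.19657948e-01,  9.92814929e-01, -7.01310810e-04]), 'force': array([-0.62092357, -0.39864962,  0.90668053]), 'moment': array([-0.02815192,  0.00257862,  0.03568324]), 'gripper_force': 0.0, 'width': 1.001473368959581}
```

View pics/top0.png

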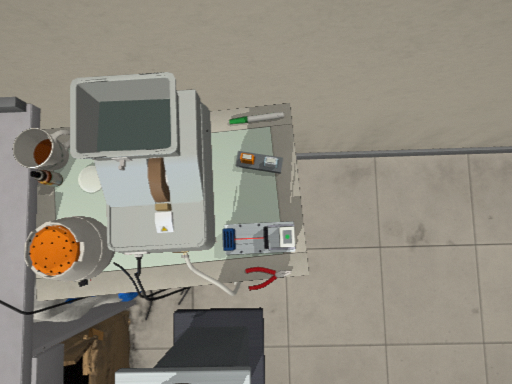

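View pics/side0.png

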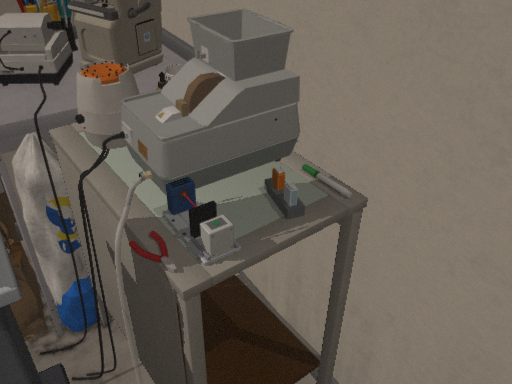

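Top view: lamp at (229,239), slit block (266,238), white detector (287,237), amber cell (247,157), clear cell (271,161) at the right end of the rack. Next I measure from the depth.

Run:
```python
from h import *
z=np.load("pics/top0.npz");p,d=z["p"],z["d"];W=cloud("top",d)
a=cv2.resize(p[145:260,215:315],None,fx=5,fy=5,interpolation=cv2.INTER_CUBIC)
cv2.imwrite("pics/crop0.png",a)
for n,(u,v) in dict(lamp=(229,239),slit=(266,238),det=(287,237),amber=(247,157),clear=(271,161),rackmid=(259,160),plate=(250,228),table=(220,180)).items(): print(n,W[v,u].round(4))
s=np.load("pics/side0.npz");Ws=cloud("side",s["d"])
# clouds from both cameras
for nm,Wc in(("top",W),("side",Ws)):
  P=Wc.reshape(-1,3)
  for n,(x0,x1,y0,y1,z0,z1) in dict(lamp=(.3,.42,-.22,-.1,.06,.075),detslit=(.3,.42,-.34,-.22,.05,.08),rack=(.4,.6,-.3,-.12,.016,.026),cells=(.4,.6,-.3,-.12,.045,.07),plate=(.28,.45,-.36,-.1,.005,.02)).items():
    q=P[(P[:,0]>x0)&(P[:,0]<x1)&(P[:,1]>y0)&(P[:,1]<y1)&(P[:,2]>z0)&(P[:,2]<z1)]
    if len(q)>3:
        r=cv2.minAreaRect((q[:,:2]*1000).astype(np.float32));print(nm,n,len(q),np.round(r[0],1),np.round(r[1],1),round(r[2],1),q[:,2].mean().round(4))
```

```text
lamp [ 0.4535 -0.1247  0.0685]
slit [ 0.4537 -0.2071  0.0689]
det [ 0.4547 -0.2539  0.0645]
amber [ 0.6399 -0.1684  0.0595]
clear [ 0.6284 -0.2233  0.0613]
rackmid [ 0.6398 -0.195   0.0219]
plate [ 0.4782 -0.1687  0.0025]
table [ 0.5978 -0.0974 -0.002 ]
top rack 74 [ 454.  -201.3] [ 58.4 138.3] 2.6 0.0174
top cells 586 [ 455.3 -195.3] [ 49.4 151.4] 1.4 0.0637
top plate 1039 [ 389.3 -193.5] [184.7 119.4] 88.7 0.0096
side rack 334 [ 452.8 -197.6] [ 57.8 156.7] 2.9 0.0207
side cells 1387 [ 455.3 -197.1] [ 50.6 154.5] 0.8 0.0585
side plate 1485 [ 390.6 -188.1] [175.9 118.6] 89.9 0.0092
```

View pics/crop0.png

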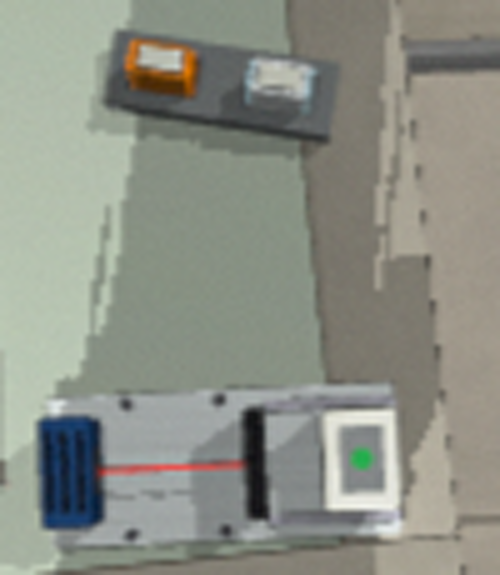

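The crop shows the bench nearly along world y and the rack turned by about 7 degrees. The detector is at crop (361,460) and the clear cell at (280,82). I'll fit rectangles with the corrected windows.

Run:
```python
from h import *
for nm in("top","side"):
  P=cloud(nm,np.load(f"pics/{nm}0.npz")["d"]).reshape(-1,3)
  for n,(x0,x1,y0,y1,z0,z1) in dict(lamptop=(.4,.51,-.17,-.08,.064,.075),lamp=(.4,.51,-.17,-.08,.03,.075),slittop=(.4,.51,-.222,-.19,.0665,.075),slit=(.4,.51,-.222,-.19,.03,.075),dettop=(.4,.51,-.31,-.225,.058,.068),det=(.4,.51,-.31,-.225,.03,.068),rack=(.58,.7,-.3,-.12,.016,.026),amber=(.58,.7,-.195,-.12,.035,.07),clear=(.58,.7,-.27,-.2,.035,.07),ambt=(.58,.7,-.195,-.12,.052,.07),cleart=(.58,.7,-.27,-.2,.052,.07),bench=(.39,.53,-.32,-.07,.005,.08)).items():
    q=P[(P[:,0]>x0)&(P[:,0]<x1)&(P[:,1]>y0)&(P[:,1]<y1)&(P[:,2]>z0)&(P[:,2]<z1)]
    if len(q)>3:
        r=cv2.minAreaRect((q[:,:2]*1000).astype(np.float32));lo,hi=np.percentile(q*1000,[2,98],0).round(0);print(nm,n,len(q),np.round(r[0],1),np.round(r[1],1),round(r[2],1),lo,hi)
```

```text
top lamptop 282 [ 468.3 -111.3] [52.6 77.3] 82.7 [ 429. -133.   65.] [497. -89.  74.]
top lamp 343 [ 454.9 -110. ] [96.  66.9] 54.7 [ 429. -153.   47.] [501. -90.  74.]
top slittop 90 [ 455.8 -206. ] [48.8  9.4] 1.6 [ 432. -211.   67.] [ 478. -201.   71.]
top slit 112 [ 455.6 -200.9] [48.9 19.6] 1.7 [ 432. -211.   52.] [ 478. -194.   71.]
top dettop 311 [ 457.  -253.2] [33.8 44.6] 88.5 [ 435. -270.   60.] [ 477. -237.   66.]
top det 318 [ 457.  -253.2] [33.8 44.7] 88.5 [ 435. -270.   58.] [ 478. -237.   66.]
top rack 437 [ 637.1 -194.1] [110.1  36.7] 79.2 [ 612. -247.   18.] [ 660. -142.   25.]
top amber 111 [ 641.9 -166.9] [30.  16.4] 78.8 [ 632. -182.   37.] [ 651. -152.   60.]
top clear 108 [ 631.7 -221.8] [29.6 16.9] 77.4 [ 622. -235.   38.] [ 640. -207.   62.]
top ambt 88 [ 641.9 -166.8] [29.6 16.3] 78.8 [ 634. -180.   53.] [ 651. -152.   61.]
top cleart 86 [ 631.6 -221.9] [29.7 15.4] 80.8 [ 623. -235.   53.] [ 640. -207.   62.]
top bench 2230 [ 452.5 -183.1] [208.9 124.4] 81.3 [ 421. -268.    6.] [491. -90.  72.]
side lamptop 423 [ 468.9 -112.3] [55.9 76. ] 83.2 [ 431. -135.   
[... 280 characters left out ...]

side dettop 384 [ 456.  -255.7] [45.6 35.2] 0.6 [ 434. -273.   59.] [ 478. -239.   64.]
side det 811 [ 456.3 -256.2] [46.5 36.3] 0.7 [ 434. -273.   31.] [ 478. -240.   63.]
side rack 422 [ 637.6 -197. ] [113.4  37.5] 79.0 [ 612. -251.   17.] [ 646. -143.   25.]
side amber 166 [ 642.6 -170.7] [30.3 17.4] 78.3 [ 633. -185.   36.] [ 649. -156.   58.]
side clear 189 [ 632.6 -223.6] [33.9 17.6] 80.6 [ 623. -239.   35.] [ 637. -210.   58.]
side ambt 68 [ 642.8 -170.6] [29.7 15.8] 76.9 [ 634. -182.   52.] [ 649. -157.   58.]
side cleart 78 [ 632.2 -224.7] [28.5 17.1] 81.4 [ 624. -238.   52.] [ 638. -213.   58.]
side bench 4367 [ 460.  -173.7] [214.7 103.6] 78.5 [ 422. -273.    6.] [522. -80.  77.]
```

Run:
```python
from h import *
Ws=[cloud(n,np.load(f"pics/{n}0.npz")["d"]) for n in("top","side")]
d=np.load("pics/top0.npz")["d"];P=np.concatenate([w[np.load(f"pics/{n}0.npz")["d"]>0] for w,n in zip(Ws,("top","side"))])
for x in np.arange(.9,-.2,-.1):
  print("%.1f"%x,[int(1000*P[(abs(P[:,0]-x-.05)<.05)&(abs(P[:,1]-y-.05)<.05)][:,2].max(initial=-.99)) for y in np.arange(.7,-.5,-.1)])
c=camera_params("top");K=c["intrinsics"];M=rot(c["orientation"])
def at(u,v,z):
  r=M@np.array([(u-K[0,2])/K[0,0],(v-K[1,2])/K[1,1],1]);return c["position"]+r*(z-c["position"][2])/r[2]
for a,b in((98,470),(245,463)): print(at(215+a/5-.4,145+b/5-.4,.05).round(4))
for a,b in((45,405),(395,385),(60,548),(400,535)): print("plate",at(215+a/5-.4,145+b/5-.4,.008).round(4))
print(camera_params("wrist"))
```

```text
0.9 [-990, -990, -990, -990, -990, -990, -990, -990, -990, -990, -990, -990]
0.8 [170, 190, 212, 232, 253, 360, 418, 414, 408, 400, 393, 399]
0.7 [162, 181, 218, 224, 251, 359, 419, 417, 411, 402, 394, 394]
0.6 [-990, -990, 233, 239, 102, 98, 285, 285, 285, 60, 62, -703]
0.5 [191, 224, 232, 244, 80, 163, 283, 285, 204, 5, 7, -697]
0.4 [193, 201, 228, 39, 40, 177, 177, 152, 153, 74, 72, 2]
0.3 [185, 202, 202, 74, 48, 176, 176, 88, 34, 14, 14, 3]
0.2 [-215, 176, 178, 40, 47, -694, -509, -151, -697, -702, -705, -703]
0.1 [-307, -278, -210, 38, 40, -702, 5, 4, 4, 4, -700, -701]
0.0 [-990, -990, -990, -374, -74, -701, -605, -990, -990, -116, -702, -706]
-0.1 [-990, -990, -990, -375, -344, -705, -990, -990, -990, -517, -705, -702]
[ 0.454  -0.1346  0.05  ]
[ 0.4555 -0.2016  0.05  ]
plate [ 0.4855 -0.1057  0.008 ]
plate [ 0.4907 -0.2735  0.008 ]
plate [ 0.4174 -0.1118  0.008 ]
plate [ 0.4197 -0.2734  0.008 ]
{'intrinsics': array([[297.31863964,   0.        , 259.18922512],
       [  0.        , 297.31863964, 197.67144956],
       [  0.        ,   0.        ,   1.        ]]), 'mount': array([[-8.00456454e-04, -9.62169465e-01, -2.72450509e-01,
         7.25605217e-02],
       [ 9.99998997e-01, -1.08843885e-03,  9.05878202e-04,
         1.06617097e-03],
       [-1.16815407e-03, -2.72449511e-01,  9.62169371e-01,
        -1.59175207e-01],
       [ 0.00000000e+00,  0.00000000e+00,  0.00000000e+00,
         1.00000000e+00]])}
```

Emit:
move_arm --series "0 -42 -55 0 0 0 50; 0 -42 -55 0 0 0 50; 0 -42 -55 0 0 0 50; -61 -3.7 0 0 0 7 50; -61 -3.7 0 0 0 7 50; -61 -3.7 0 0 0 7 50; -61 -3.7 0 0 0 7 50; -61 -3.7 0 0 0 7 50; -61 -3.7 0 0 0 7 50; -61 -3.7 0 0 0 7 50"

```text
time: 1.35
tool_pos: [0.4486, 0.238, 0.3754]
ee_rot: [0.0, 0.522, 0.853, -0.0]
force: [0.1, 0.9, -0.5]
width: 0.544
gripper_force: 0.0
```

Emit:
move_arm --series "-61 -3.7 0 0 0 7 50; -61 -3.7 0 0 0 7 50; -61 -3.7 0 0 0 7 50; -61 -3.7 0 0 0 7 50; -61 -3.7 0 0 0 7 50; -61 -3.7 0 0 0 7 50; -61 -3.7 0 0 0 7 50; -61 -3.7 0 0 0 7 50; 0 0 0 0 0 -10 50; 0 0 0 0 0 -10 50"

```text
time: 2.6
tool_pos: [0.4411, -0.2308, 0.3755]
ee_rot: [-0.0, 0.758, 0.653, 0.0]
force: [-0.6, 1.1, 0.4]
width: 0.543
gripper_force: 0.0
```

```bash
cat >> h.py <<'E'
def wshot(tag):
    s=read_state();p,d=capture("wrist");cv2.imwrite(f"pics/{tag}.png",p)
    np.savez(f"pics/{tag}.npz",p=p,d=d,pos=s["tool_pos"],q=s["ee_rot"]);return s,p,d
def wcloud(d,pos,q):
    c=camera_params("wrist");K=c["intrinsics"];m=c["mount"]
    v,u=np.mgrid[:384,:512];a=(u-K[0,2])/K[0,0];b=(v-K[1,2])/K[1,1];r=np.hypot(a,b)+1e-9
    t=np.tan(np.minimum(r,1.4))/r
    P=np.stack([a*t*d,b*t*d,d],-1)
    return (P@m[:3,:3].T+m[:3,3])@rot(q).T+pos
def delta(tgt,yang):
    "tool-axes shift (mm) and rz (deg) from the measured pose to tgt, tool y at world angle yang (deg)"
    s=read_state();M=rot(s["ee_rot"]);y=np.degrees(np.arctan2(M[1,1],M[0,1]))
    print("pos",s["tool_pos"].round(4),"yang",y.round(2),"tilt",M[:,2].round(4))
    print("shift",(M.T@(np.array(tgt)-s["tool_pos"])*1000).round(1),"rz",round((y-yang+180)%360-180,2))
E
python3 - <<'E'
from h import *
s,p,d=wshot("w1")
P=wcloud(d,s["tool_pos"],s["ee_rot"]);P=P[d>0]
for n,(x0,x1,y0,y1,z0,z1) in dict(slit=(.4,.51,-.222,-.19,.0655,.075),dettop=(.4,.51,-.31,-.225,.056,.0655),amb=(.59,.69,-.195,-.12,.045,.07),clear=(.59,.69,-.27,-.2,.045,.07),lamp=(.4,.51,-.15,-.1,.06,.08),rack=(.58,.7,-.3,-.12,.016,.026)).items():
    q=P[(P[:,0]>x0)&(P[:,0]<x1)&(P[:,1]>y0)&(P[:,1]<y1)&(P[:,2]>z0)&(P[:,2]<z1)]
    if len(q)>3:
        r=cv2.minAreaRect((q[:,:2]*1000).astype(np.float32));lo,hi=np.percentile(q*1000,[2,98],0).round(0);print(n,len(q),np.round(r[0],1),np.round(r[1],1),round(r[2],1),lo,hi)
delta([.456,-.305,.10],1)
E
```

```text
slit 203 [ 456.6 -205.3] [48.7 10.4] 1.3 [ 433. -210.   67.] [ 480. -200.   71.]
dettop 584 [ 458.2 -252.1] [46.1 34.8] 1.1 [ 436. -268.   59.] [ 480. -235.   65.]
amb 182 [ 642.9 -165.9] [29.1 17.6] 83.1 [ 634. -180.   47.] [ 652. -152.   61.]
clear 182 [ 632.5 -221.2] [30.4 17.7] 75.0 [ 624. -236.   48.] [ 642. -207.   61.]
lamp 504 [ 454.8 -121.3] [50.2 26.6] 2.2 [ 431. -133.   62.] [ 478. -109.   72.]
rack 750 [ 638.3 -193.6] [110.3  37.6] 79.4 [ 613. -247.   17.] [ 660. -140.   25.]
pos [ 0.4413 -0.2304  0.3755] yang -7.97 tilt [-4.e-04  4.e-04 -1.e+00]
shift [-71.9  25.1 275.5] rz -8.97
```

View pics/w1.png

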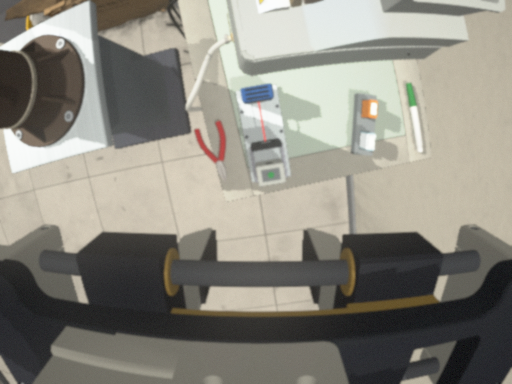

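The wrist view agrees: slit block at (266,145), detector at (270,175), clear cell at (368,142), amber cell at (370,108). I'll go down behind the detector with shut fingers.

Emit:
move_arm --series "0 0 0 0 0 -9 0; -42 7 0 0 0 0 0; -42 7 0 0 0 0 0; 0 0 56 0 0 0 0; 0 0 56 0 0 0 0; 0 0 56 0 0 0 0; 0 0 56 0 0 0 0; 0 0 56 0 0 0 0; 0 0 56 0 0 0 0; 0 0 0 0 0 0 0"

```text
time: 3.9
tool_pos: [0.4535, -0.3122, 0.0366]
ee_rot: [-0.004, 0.706, 0.708, -0.001]
force: [-0.9, -0.6, 2.0]
width: 0.005
gripper_force: 0.0
```

Run:
```python
from h import *
s=read_state();print(s["force"],s["width"]);delta([.4565,-.262,.035],1.2)
```

```text
[-0.92821251 -0.56190282  2.00692873] 0.005378544283909464
pos [ 0.4535 -0.3122  0.0366] yang 0.12 tilt [-0.007   0.0035 -1.    ]
shift [50.2  3.1  1.8] rz -1.08
```

Emit:
move_arm --series "10 3 0 0 0 -1 0; 10 0 0 0 0 0 0; 8 0 0 0 0 0 0; 5 0 0 0 0 0 0; 4 0 0 0 0 0 0; 4 0 0 0 0 0 0; 3 0 0 0 0 0 0; 3 0 0 0 0 0 0; 3 0 0 0 0 0 0; 0 0 0 0 0 0 0"

```text
time: 5.15
tool_pos: [0.4581, -0.2636, 0.0396]
ee_rot: [-0.0, 0.699, 0.715, 0.0]
force: [0.8, -1.1, -0.6]
width: 0.0
gripper_force: 0.6
```

Emit:
move_arm --series "1 0 0 0 0 0 0; 1 0 0 0 0 0 0; 1 0 0 0 0 0 0; 1 0 0 0 0 0 0; 1 0 0 0 0 0 0; 0 0 0 0 0 0 0; 0 0 0 0 0 0 0; 0 0 0 0 0 0 0; 0 0 0 0 0 0 0; 0 0 0 0 0 0 0"

```text
time: 6.4
tool_pos: [0.458, -0.259, 0.0397]
ee_rot: [-0.0, 0.699, 0.715, 0.0]
force: [-0.1, -1.4, -0.1]
width: 0.005
gripper_force: 0.4
```

Emit:
move_arm --series "1 0 0 0 0 0 0; 1 0 0 0 0 0 0; 1 0 0 0 0 0 0; 1 0 0 0 0 0 0; 0 0 0 0 0 0 0; 0 0 0 0 0 0 0; 0 0 0 0 0 0 0; 0 0 0 0 0 0 0; 0 0 0 0 0 0 0; 0 0 0 0 0 0 0"

```text
time: 7.65
tool_pos: [0.4579, -0.2563, 0.0398]
ee_rot: [0.001, 0.7, 0.715, -0.001]
force: [-0.8, -5.0, -1.3]
width: 0.003
gripper_force: 3.0
```

Run:
```python
from h import *
p,d=capture("side");P=cloud("side",d)
cv2.imwrite("pics/s1.png",cv2.resize(p[160:270,150:270],None,fx=5,fy=5,interpolation=cv2.INTER_CUBIC))
```

```text
(no output)
```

View pics/s1.png

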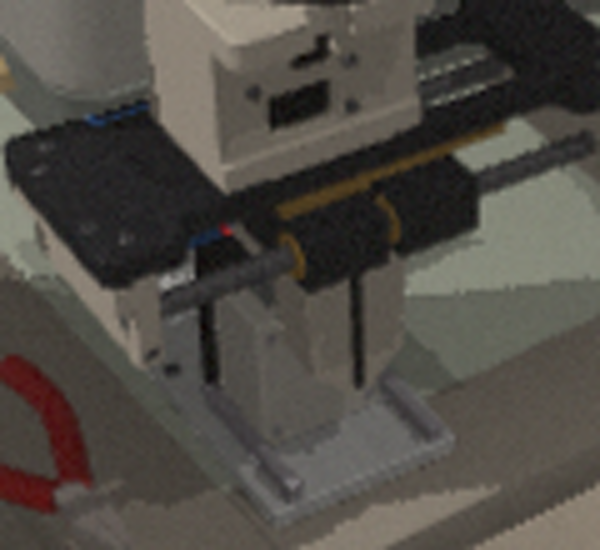

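The detector reads flush: the gap at crop (215,330) is nearly closed and the force has risen to 5 N. I'll press a little more, then back off.

Emit:
move_arm --series "1 0 0 0 0 0 0; 1 0 0 0 0 0 0; 1 0 0 0 0 0 0; 1 0 0 0 0 0 0; 0 0 0 0 0 0 0; 0 0 0 0 0 0 0; 0 0 0 0 0 0 0; 0 0 0 0 0 0 0; 0 0 0 0 0 0 0; 0 0 0 0 0 0 0"

```text
time: 8.95
tool_pos: [0.4579, -0.2562, 0.0402]
ee_rot: [0.003, 0.701, 0.714, -0.002]
force: [-0.1, -18.0, -8.0]
width: 0.004
gripper_force: 8.8
```

Emit:
move_arm --series "-6 0 0 0 0 0 0; -12 0 0 0 0 0 0; -15 0 0 0 0 0 0; 0 0 -50 0 0 0 0; 0 0 -50 0 0 0 0; 0 0 -50 0 0 4 50; 0 40 0 0 0 4 50; 0 45 0 0 0 4 50; 0 45 0 0 0 0 50; 0 0 0 0 0 0 50"

```text
time: 10.2
tool_pos: [0.5901, -0.2997, 0.1887]
ee_rot: [0.0, 0.769, 0.639, -0.0]
force: [0.6, -0.8, -0.1]
width: 0.495
gripper_force: 0.0
```

```bash
cat > m.py <<'E'
from h import *
import sys
s,p,d=wshot(sys.argv[1])
P=wcloud(d,s["tool_pos"],s["ee_rot"]);P=P[d>0]
for n,(x0,x1,y0,y1,z0,z1) in dict(slit=(.4,.51,-.218,-.19,.0655,.075),dettop=(.4,.51,-.31,-.216,.056,.0655),amb=(.59,.69,-.195,-.12,.045,.07),clear=(.59,.69,-.27,-.2,.045,.07),lamp=(.4,.51,-.15,-.1,.06,.08),rack=(.58,.7,-.3,-.12,.016,.026)).items():
    q=P[(P[:,0]>x0)&(P[:,0]<x1)&(P[:,1]>y0)&(P[:,1]<y1)&(P[:,2]>z0)&(P[:,2]<z1)]
    if len(q)>3:
        r=cv2.minAreaRect((q[:,:2]*1000).astype(np.float32));lo,hi=np.percentile(q*1000,[2,98],0).round(0);print(n,len(q),np.round(r[0],1),np.round(r[1],1),round(r[2],1),lo,hi)
delta([.632,-.2225,.12],-10.9)
E
python3 m.py w2
```

```text
slit 411 [ 456.6 -204.9] [49.9 10.6] 0.9 [ 434. -210.   66.] [ 481. -200.   70.]
dettop 1095 [ 456.4 -230.6] [46.6 29.2] 0.1 [ 435. -244.   57.] [ 479. -217.   65.]
amb 509 [ 643.3 -166.3] [30.3 16.3] 79.0 [ 634. -181.   46.] [ 652. -152.   61.]
clear 504 [ 633.1 -220.9] [29.8 16.4] 78.9 [ 624. -235.   47.] [ 641. -207.   60.]
lamp 987 [ 455.5 -121.6] [50.4 25.6] 1.2 [ 432. -133.   61.] [ 480. -109.   71.]
rack 2048 [ 638.3 -193.3] [110.6  36.7] 78.9 [ 614. -247.   21.] [ 662. -141.   25.]
pos [ 0.588  -0.3002  0.1889] yang -10.69 tilt [-1.3e-03 -4.0e-04 -1.0e+00]
shift [84.6 28.9 68.8] rz 0.21
```

View pics/w2.png

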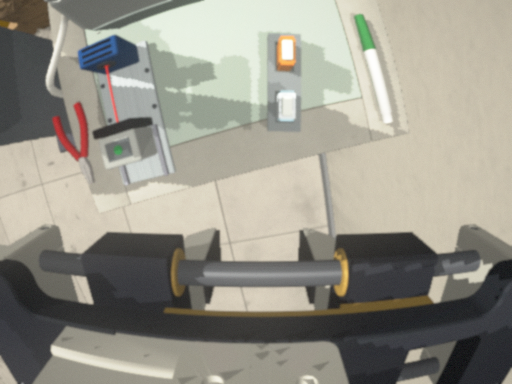

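Rack with amber cell (287,52) and clear cell (287,105). The detector now touches the slit block at (122,140). Moving over the clear cell.

Emit:
move_arm --series "40 14 0 0 0 0 50; 45 16 0 0 0 0 50; 0 0 50 0 0 0 50; 0 0 30 0 0 0 50; 0 0 0 0 0 0 50; 0 0 0 0 0 0 50; 0 0 0 0 0 0 50; 0 0 0 0 0 0 50; 0 0 0 0 0 0 50; 0 0 0 0 0 0 50"

```text
time: 11.5
tool_pos: [0.6328, -0.2217, 0.1099]
ee_rot: [0.0, 0.77, 0.638, 0.0]
force: [-0.7, -0.3, -0.2]
width: 0.544
gripper_force: 0.0
```

```bash
python3 m.py w3
```

```text
slit 207 [ 471.4 -204.3] [10.5 21.3] 88.5 [ 462. -209.   66.] [ 481. -200.   70.]
dettop 180 [ 466.2 -220.4] [26.9  8.7] 0.2 [ 454. -224.   57.] [ 479. -216.   64.]
amb 915 [ 643.3 -166.2] [29.9 16. ] 79.2 [ 635. -180.   54.] [ 652. -152.   60.]
clear 836 [ 632.8 -221.1] [30.7 15.6] 79.1 [ 624. -235.   48.] [ 642. -206.   60.]
lamp 1241 [ 455.5 -121. ] [51.6 26. ] 1.2 [ 433. -132.   61.] [ 480. -109.   71.]
rack 3442 [ 638.3 -193.7] [110.5  36.4] 79.5 [ 615. -244.   21.] [ 661. -140.   25.]
pos [ 0.6328 -0.2217  0.1098] yang -10.74 tilt [ 1.e-04  0.e+00 -1.e+00]
shift [ -0.9  -0.7 -10.2] rz 0.16
```

View pics/w3.png

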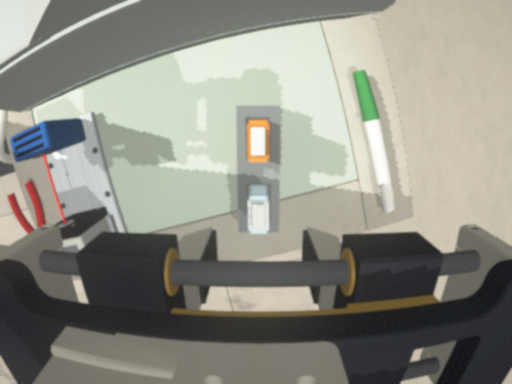

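The cell at (258,210) is centred between the fingers to within 1 mm. Going down to grip it.

Emit:
move_arm --series "0 0 30 0 0 0 50; 0 0 25 0 0 0 50; 0 0 15 0 0 0 50; 0 0 10 0 0 0 50; 0 0 0 0 0 0 50; 0 0 0 0 0 0 10; 0 0 0 0 0 0 10; 0 0 0 0 0 0 10; 0 0 0 0 0 0 10; 0 0 0 0 0 0 10"

```text
time: 12.8
tool_pos: [0.6329, -0.2217, 0.0299]
ee_rot: [0.0, 0.77, 0.638, 0.0]
force: [-1.2, 0.6, 2.5]
width: 0.168
gripper_force: 30.0
```

Emit:
move_arm --series "0 0 -4 0 0 0 10; 0 0 -6 0 0 0 10; 0 0 -10 0 0 0 10; 0 0 -15 0 0 0 10; 0 0 -20 0 0 0 10; 0 0 -25 0 0 0 10; 0 0 -30 0 0 0 10; 0 0 0 0 0 0 10; 0 0 0 0 0 0 10; 0 0 0 0 0 0 10"

```text
time: 14.05
tool_pos: [0.6323, -0.2213, 0.139]
ee_rot: [-0.001, 0.77, 0.638, -0.0]
force: [-0.0, 1.0, -0.4]
width: 0.169
gripper_force: 30.0
```

Run:
```python
from h import *
s=read_state();print(s["force"],s["width"],s["gripper_force"])
M=rot(s["ee_rot"]);t=s["tool_pos"]
p,d=capture("side");P=cloud("side",d);c=camera_params("side")
q=(t-c["position"])@rot(c["orientation"]);K=c["intrinsics"];u,v=(K@(q/q[2]))[:2].astype(int);print(u,v)
cv2.imwrite("pics/s2.png",cv2.resize(p[v-50:v+60,u-60:u+60],None,fx=5,fy=5,interpolation=cv2.INTER_CUBIC))
delta([.4555,-.1685,.14],1.2)
```

```text
[-0.01709979  0.96525839 -0.43529091] 0.1690643350765232 29.99944657087326
292 145
pos [ 0.6323 -0.2214  0.1389] yang -10.75 tilt [-1.4e-03  5.0e-04 -1.0e+00]
shift [  19.1 -183.6   -0.8] rz -11.95
```

View pics/s2.png

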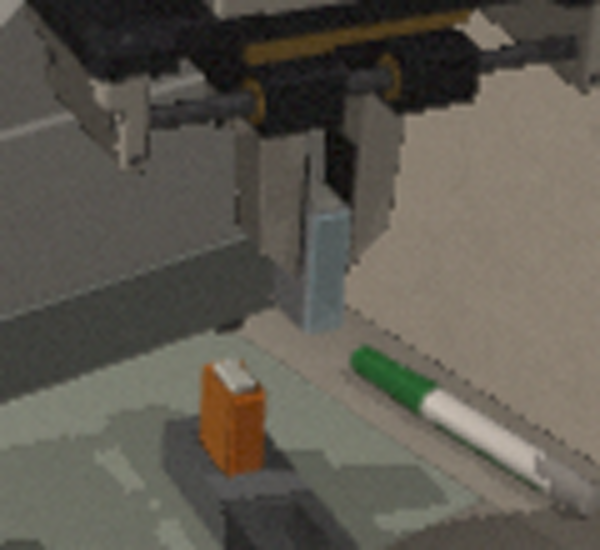

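The clear cell is held by its frosted faces and the amber cell is still in the rack. Before going into the gap I check the machine's clearance and the last joint's range.

Run:
```python
from h import *
Q=[]
for t in("w1","w2","w3"):
    z=np.load(f"pics/{t}.npz");P=wcloud(z["d"],z["pos"],z["q"]);Q.append(P[(z["d"]>.2)])
P=np.concatenate(Q+[cloud("top",np.load("pics/top0.npz")["d"]).reshape(-1,3)])
for x in np.arange(.36,.62,.04):
  print(round(x,2),[(round(z,2),P[(abs(P[:,0]-x)<.02)&(abs(P[:,2]-z)<.02)&(P[:,1]>-.2)][:,1].min(initial=9).round(3)) for z in np.arange(.1,.34,.04)])
print(read_state()["joints"].round(2))
```

```text
0.36 [(np.float64(0.1), np.float64(0.073)), (np.float64(0.14), np.float64(0.199)), (np.float64(0.18), np.float64(9.0)), (np.float64(0.22), np.float64(9.0)), (np.float64(0.26), np.float64(9.0)), (np.float64(0.3), np.float64(9.0))]
0.4 [(np.float64(0.1), np.float64(0.068)), (np.float64(0.14), np.float64(0.156)), (np.float64(0.18), np.float64(0.163)), (np.float64(0.22), np.float64(9.0)), (np.float64(0.26), np.float64(9.0)), (np.float64(0.3), np.float64(9.0))]
0.44 [(np.float64(0.1), np.float64(-0.091)), (np.float64(0.14), np.float64(-0.087)), (np.float64(0.18), np.float64(0.157)), (np.float64(0.22), np.float64(9.0)), (np.float64(0.26), np.float64(9.0)), (np.float64(0.3), np.float64(9.0))]
0.48 [(np.float64(0.1), np.float64(-0.091)), (np.float64(0.14), np.float64(-0.087)), (np.float64(0.18), np.float64(0.162)), (np.float64(0.22), np.float64(9.0)), (np.float64(0.26), np.float64(9.0)), (np.float64(0.3), np.float64(9.0))]
0.52 [(np.float64(0.1), np.float64(-0.089)), (np.float64(0.14), np.float64(-0.085)), (np.float64(0.18), np.float64(-0.011)), (np.float64(0.22), np.float64(9.0)), (np.float64(0.26), np.float64(9.0)), (np.float64(0.3), np.float64(9.0))]
0.56 [(np.float64(0.1), np.float64(-0.088)), (np.float64(0.14), np.float64(-0.084)), (np.float64(0.18), np.float64(-0.08)), (np.float64(0.22), np.float64(-0.009)), (np.float64(0.26), np.float64(9.0)), (np.float64(0.3), np.float64(9.0))]
0.6 [(np.float64(0.1), np.float64(-0.088)), (np.float64(0.14), np.float64(-0.082)), (np.float64(0.18), np.float64(-0.079)), (np.float64(0.22), np.float64(-0.076)), (np.float64(0.26), np.float64(-0.059)), (np.float64(0.3), np.float64(-0.059))]
[-0.21  0.68  0.77  1.6  -0.52  1.08  0.52]
```

Emit:
move_arm --series "0 0 0 0 0 -4 10; 0 0 0 0 0 -4 10; 0 0 0 0 0 -4 10; 0 -20 0 0 0 0 10; 6 -40 0 0 0 0 10; 15 -40 0 0 0 0 10; 15 -40 0 0 0 0 10; 13 -25 0 0 0 0 10; 8 -10 0 0 0 0 10; 0 0 0 0 0 0 10"

```text
time: 15.35
tool_pos: [0.4569, -0.1681, 0.1398]
ee_rot: [-0.0, 0.699, 0.715, 0.0]
force: [-0.5, -0.7, -0.9]
width: 0.172
gripper_force: 30.0
```

```bash
sed -i 's/^delta.*/delta([.4558,-.168,.049],1.2)/' m.py; python3 m.py w4; python3 -c "
from h import *
s=read_state();print(s['force'],s['width'],s['joints'].round(2))"
```

```text
amb 527 [ 643.  -166.2] [30.5 18.4] 81.0 [ 633. -180.   46.] [ 651. -151.   60.]
lamp 1923 [ 454.1 -120.8] [49.7 25.8] 1.2 [ 431. -131.   66.] [ 478. -108.   71.]
rack 1754 [ 638.8 -190. ] [101.6  38.8] 79.5 [ 613. -235.   16.] [ 660. -140.   25.]
pos [ 0.4576 -0.1686  0.1399] yang 1.31 tilt [ 9.e-04 -4.e-04 -1.e+00]
shift [ 0.7 -1.9 90.9] rz 0.11
[ 1.00793999 -0.17399251 -0.17534432] 0.17447344567538284 [-0.36  0.38  0.8   2.05 -0.37  0.85  0.67]
```

Emit:
move_arm --series "1 -2 15 0 0 0 10; 0 0 20 0 0 0 10; 0 0 20 0 0 0 10; 0 0 15 0 0 0 10; 0 0 10 0 0 0 10; 0 0 7 0 0 0 10; 0 0 4 0 0 0 10; 0 0 0 0 0 0 10; 0 0 0 0 0 0 10; 0 0 0 0 0 0 10"

```text
time: 16.65
tool_pos: [0.4548, -0.1676, 0.0491]
ee_rot: [0.0, 0.699, 0.715, 0.0]
force: [-0.0, -1.0, -1.1]
width: 0.17
gripper_force: 30.0
```

```bash
python3 m.py w5
python3 - <<'E'
from h import *
s=read_state();print(s["force"],s["width"],s["gripper_force"])
p,d=capture("side");P=cloud("side",d)
cv2.imwrite("pics/s3.png",cv2.resize(p[150:270,140:270],None,fx=5,fy=5,interpolation=cv2.INTER_CUBIC))
E
```

```text
slit 163 [ 456.5 -200.4] [26.1  2.1] 1.2 [ 444. -201.   66.] [ 469. -199.   69.]
amb 362 [ 641.3 -157.8] [19.4 14.3] 60.6 [ 635. -166.   45.] [ 644. -151.   60.]
lamp 4966 [ 454.2 -121.2] [50.4 26.2] 1.0 [ 431. -131.   63.] [ 478. -108.   71.]
rack 1029 [ 637.8 -192.8] [108.5  38.1] 79.0 [ 611. -237.   16.] [ 663. -138.   25.]
pos [ 0.4548 -0.1676  0.049 ] yang 1.26 tilt [ 6.e-04  0.e+00 -1.e+00]
shift [-0.4  1.   0. ] rz 0.06
[-0.85328456  0.90420556 -0.01203042] 0.17299761031995087 29.999459981918335
```

View pics/s3.png

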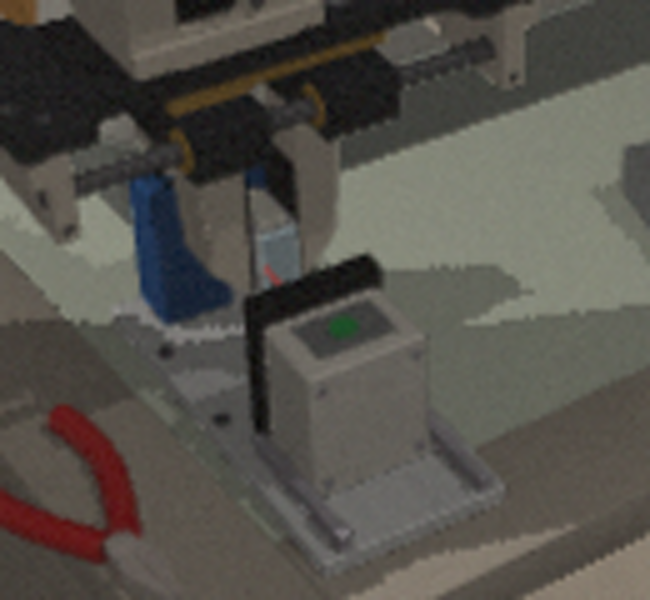

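View pics/w5.png

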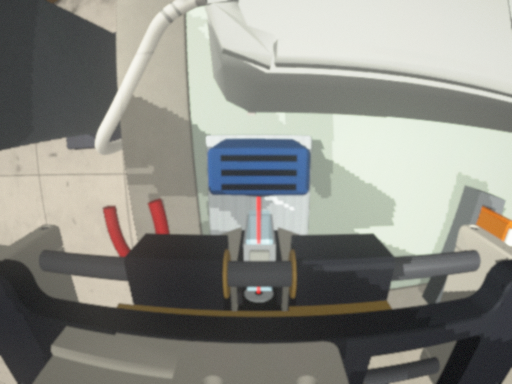

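The wrist view has the red beam at u=259, running into the middle of the cell (u 246–273). The side view shows it leaving through the middle of the near window (275,272), with the detector flush on the slit block. Handing in.

```bash
python3 -c "
from h import *
print(order.finish_job())"
```

```text
the job is handed in; nothing more can be done
None
```

The job is handed in after about 17 s: the detector is flush on the slit block, the clear cell is held upright by its frosted faces in the beam midway between lamp and slit block, and the amber cell is still in the rack; no verdict came back.

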